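Unlock a clay extruder and hold its plunger drawn up to the band

TASK

On the blue bench clay extruder, turn the handwheel clockwise until its red pointer stands at the green mark, which slides the yellow keeper off the plunger's flange. Then take the plunger by its wooden grip, draw it straight and gently up out of the barrel until the whole green band on its rod shows above the barrel while the red band stays hidden inside, and finish holding it there, still and upright, so the barrel can be loaded. Leave the wheel at the mark and do not disturb the bowl, mug and vase.

Things in the scene. Friction and masses are not known exactly. Their poses are not given: they have to be found in the camera images.
- extruder: Blue bench clay extruder, bolted down, placed and turned anew each time. Origin: centre of the underside of its 130 x 310 x 12 mm base plate, on the bench; z up, y along it, x across it, away from the robot when unturned. Square barrel block (80 x 80 mm, top at 120 mm) at y = +85 mm; gear case (90 x 100 mm) with a 120 mm round white dial (top at 150 mm) at y = -85 mm.
- bore_mouth (a point): Centre of the mouth of the upright bore in the barrel block's top, 120 mm above the bench. Bore 25.5 mm across, for a 24 mm rod; it is open straight upward.
- wheel (a joint): Angle of the handwheel on the gear case, rad: 0 = pointer toward the extruder's -x; grows clockwise seen from above; end stops at 0 and 3.5. It starts between 0 and 0.4. The green mark on the dial stands at 2.6. It turns with about 0.12 N m of friction and stays where it is left.
- wheel_grip (a point): Grip of the handwheel, a point on its upright axis, 186 mm above the bench. A raised black bar 84 mm long, 14 mm wide, 164 to 200 mm above the bench, crosses the axis; x of this point turns with the wheel and runs along the bar to its red end, the pointer. The wheel's round rim, 95 mm across, lies below the bar, its top 168.5 mm above the bench.
- keeper_tip (a point): Middle of the free end of the yellow keeper, a flat bar 26 mm wide and 8 mm thick (130 to 138 mm above the bench) which reaches from the gear case toward the plunger, over its flange, and keeps the plunger from rising. The wheel draws it back 8 mm per radian; it clears the flange before 1.3 rad and stands 10 mm clear at the green mark.
- plunger_grip (a point): Centre of the loose plunger's round wooden grip, 28 mm across, 55 mm tall, upright; 167.5 mm above the bench while the plunger is fully in. z is the plunger's axis, up. Below the grip: a 20 mm neck, 12 mm long, then a 60 mm flange, 8 mm thick, resting on the barrel's top, 47.5 mm below this point. The plunger weighs 0.35 to 0.6 kg and slides freely when pulled straight.
- green_band (a point): Centre of the green band on the plunger's 24 mm steel rod, 100 mm below the grip's centre. The rod runs 95 mm down from the flange's underside; measured so, the green band covers 45 to 60 mm, the red band 80 to 93 mm. The green band shows fully when the plunger is raised 60 mm, the red one appears at 80 mm; raised 70 mm is the middle.
- bowl_mid (a point): Terracotta bowl, 110 mm across, 60 mm tall, beyond the barrel end of the extruder; centre half-way up. Leave alone.
- mug_mid (a point): White mug, 76 mm across, 85 mm tall, on the extruder's +x side; centre half-way up. Leave alone.
- vase_mid (a point): Grey vase, 76 mm across at the foot, 115 mm tall, beyond the wheel end of the extruder; centre half-way up. Leave alone.
Things that resemble listed ones, but are neither listed nor needed, are in the scene too. Leave any pink or purple look-alike of the part that bears plunger_grip alone.

How it is judged:
By the outcome, as a careful person would: the job done as asked, in the order asked, and still so for the second after the job is handed in, while the arm keeps its last pose, push and grip.
It also fails if it takes over 61 s, if anything falls off the work surface, if the arm or the gripper's body presses on something with over 40 N, if the wrist force passes 120 N, or if a joint passes its speed limit or range.

ROBOT

A 7-joint arm with a two-finger parallel gripper is mounted at the origin on the work surface. World frame = base frame: x ahead of the robot, y to its left, z up, the work surface at z = 0. Lengths are in mm, angles in rad, forces in N, time in s.
With the tool pointing down it reaches from about 425 to 875 mm from the base axis. Payload 8.4 kg.
Tool frame: the origin (TCP) lies between the finger pads; the fingertips stand 14 mm ahead of it and the grasp point (between the pads) lies 5 mm behind it; z points along the fingers, y is the line along which they close (so a half turn about z gives the same grasp; the last joint's range is limited). The gripper opens to 85 mm and grips with 20 to 120 N. Pads are 22 mm wide; open, the fingers measure 114 mm over their backs; the gripper's body (76 mm by 85 mm) begins 54 mm behind the grasp point. The pads swing forward as they close: fully open they stand 13 mm farther back than shut.
Start: joints at [1.152, 0.333, 0.04, 1.465, -0.013, 1.343, -0.059], TCP at [204.322, -617.023, 245.308] pointing down, gripper open.
Joint ranges: [-2.58, 2.58], [-0.38, 2.09], [-1.3, 1.39], [0.25, 2.4], [-1.5, 4.64], [0.08, 2.09], [-2.65, 2.65]. Speed limits (rad/s): [2.22, 2.22, 2.79, 2.79, 3.14, 3.14, 3.14].

INTERFACE

Orientations are given as a rotation vector (axis times angle).
In Python, from bench import arm gives the robot as it stands.
- The arm moves only by the shell command python3 -m jog 'ROWS'. ROWS is JSON, a list of rows, each a list of 3 entries, a list of its own where there are three numbers: the closure, from 0 (fully open) to 1 (shut), then the shift along the tool's x, y, z in cm, then the turn about the tool's z in degrees. A call has 1 to 12 rows; each row is the pose to reach, as a shift and turn from the pose commanded when the call began, along the tool's axes at that moment; what a row does not reach only later rows make up. A row lasts 1/10 s, in which the tool goes at most 50 mm and 8.59 degrees, less where a joint would pass 70% of its speed; a pose out of reach is approached as far as the arm can. A call with a gripper value outside its range is refused whole. The fingers move at their own pace and stop on an object; the grip force is fixed at half the most. Time passes only in rows, so rows that repeat a pose let the fingers close. It gives the time, the measured TCP pose, the force, the opening and the grip force at its end, in the units of the state.
- arm.observe(): the state, without advancing time (a new reading comes with each control period).
- arm.grab_frame(name): name is "side" or "top" or "wrist"; returns a dict with "image" (384x512x3 uint8, red, green, blue), "range_z" (384x512 float32, mm along the optical axis (not along the pixel's ray), 0 where there is no reading), "intrinsics" (3x3 intrinsics, pixels), "distortion" ([k1, k2, p1, p2, k3] as OpenCV has them; the pictures are not rectified), "T" (4x4, takes a point from camera to world coordinates); the wrist camera has in their place "mount" (4x4, takes a point from camera to tool coordinates, whose origin is the TCP and whose axes are the flange's). Camera axes: x right, y down, z forward; pixel columns grow to the right and rows downward; lengths in mm; the calibration is good to about 2 mm. A picture is of the moment at which its call begins: read the wrist's pose just before it.
- arm.job_done(): hands the job in; it is judged then, once.
The state is a dict: "t": time; "qpos": joint angles; "dq": joint speeds; "joint_efforts": joint torques, N m; "tool_pos": TCP position; "tcp_rot": TCP orientation; "force": force on the tool from outside, world axes, zero at the start; "ft_torque": the same for the moment, N m; "width": finger opening in mm; "grip_force": force on a finger pad.
Only numpy, scipy, OpenCV 4.12 (cv2) and the standard library are available. Lean on these libraries where they do the work, as an engineer would, in place of code of your own. Each camera call takes 0.05 s, during which the arm holds its last target. There are 200 camera calls.

## Working session

There is one attempt and no reset: what is moved stays moved. The work goes in short steps, Python scripts to look and compute and a shell command to move; the robot and the scene stay as the last step left them, time stands still between calls to the robot, and variables do not carry over. Pictures are saved under pics/ and viewed, at most 10 in all, crops included, and the job is handed in when it is done.

```bash
mkdir -p pics
cat > h.py <<'E'
import numpy as np, cv2, pickle
from scipy.spatial.transform import Rotation as R
from bench import arm
def grab(name):
    s=arm.observe(); f=arm.grab_frame(name)
    if name=="wrist":
        T=np.eye(4); T[:3,:3]=R.from_rotvec(s["tcp_rot"]).as_matrix(); T[:3,3]=s["tool_pos"]
        f["T"]=T@np.array(f["mount"])
    return f
def cloud(f):
    h,w=f["range_z"].shape
    uv=np.stack(np.meshgrid(np.arange(w),np.arange(h)),-1).reshape(-1,1,2).astype(np.float64)
    n=cv2.undistortPoints(uv,np.array(f["intrinsics"]),np.array(f["distortion"])).reshape(h,w,2)
    z=f["range_z"][...,None].astype(float)
    p=np.concatenate([n*z,z],-1); T=np.array(f["T"])
    P=p@T[:3,:3].T+T[:3,3]; P[f["range_z"]<=0]=np.nan
    return P
def save(f,n,crop=None,scale=1):
    im=f["image"][...,::-1]
    if crop: a,b,c,d=crop; im=im[b:d,a:c]
    cv2.imwrite("pics/"+n,cv2.resize(im,None,fx=scale,fy=scale,interpolation=cv2.INTER_CUBIC))
E
python3 - <<'E'
from h import *
ims=[]
for n in ["top","side"]:
    f=grab(n); pickle.dump(f,open(n+".pkl","wb")); save(f,n+".png",None,1.5)
s=arm.observe(); print(s["tool_pos"],s["tcp_rot"],s["t"],s["width"],s["force"])
E
```

```text
[ 204.17569708 -616.67529095  244.50117156] [-3.10006357e+00 -4.99945241e-01  5.67519577e-04] 0.1 85.30496069265763 [-0.45036546 -0.20820447  0.97169892]
```

View pics/top.png

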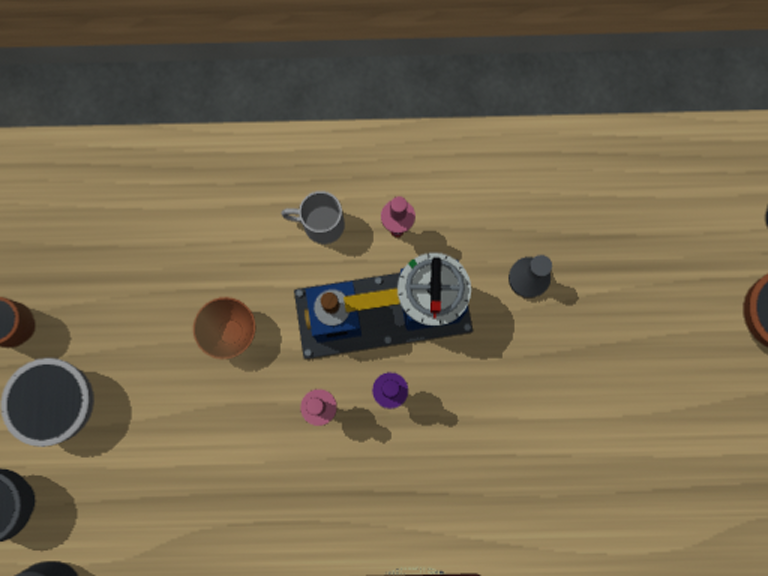

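View pics/side.png

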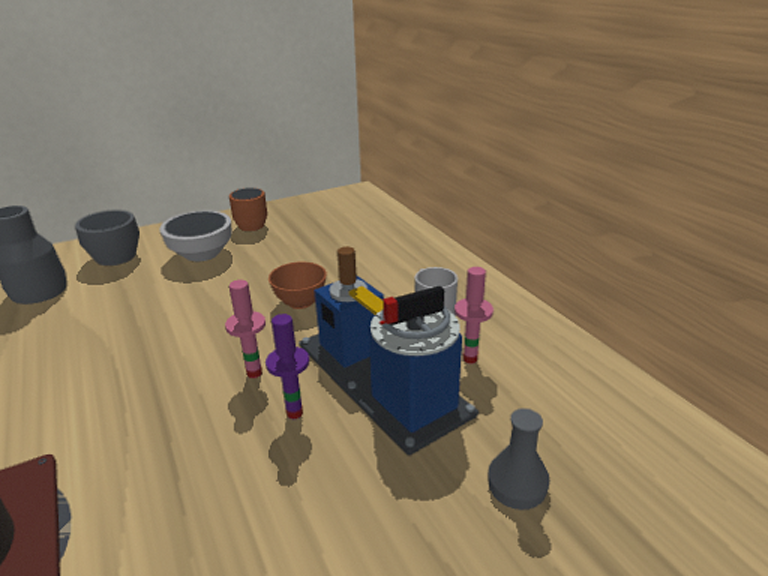

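Plunger candidates in the top view are the brown grip (330,302), pink (398,208), pink (318,407) and purple (390,388). I choose the brown one because it sits in the blue barrel under the yellow keeper. The wheel is at (435,290), with its red pointer at about (435,308) and the green mark at (412,264). The dark flask at (535,272) is the vase, the mug is at (321,215) and the bowl at (224,327).

Run:
```python
from h import *
for n in ["top","side"]:
    f=pickle.load(open(n+".pkl","rb")); P=cloud(f); im=f["image"].astype(int); r,g,b=im[...,0],im[...,1],im[...,2]
    hsv=cv2.cvtColor(f["image"],cv2.COLOR_RGB2HSV)
    z=P[...,2]; 
    reg=np.zeros(z.shape,bool)
    if n=="top": reg[165:245,195:320]=1
    else: reg[160:305,195:320]=1
    def rep(k,m):
        m=m&reg&np.isfinite(z); q=P[m]
        if len(q): print(n,k,len(q),np.median(q,0).round(1),'mid',((np.percentile(q,2,axis=0)+np.percentile(q,98,axis=0))/2).round(1))
    rep("bar",(r<60)&(g<60)&(b<60)&(z>185)&(z<215))
    rep("red",(r>140)&(g<60)&(b<60)&(z>165)&(z<215))
    rep("dial",(r>150)&(g>150)&(b>140)&(z>140)&(z<160))
    rep("green",(g>r+40)&(g>b+30)&(z>140)&(z<160))
    rep("yellow",(r>150)&(g>110)&(b<70)&(z>125)&(z<150))
    brown=(r>b+30)&(r>g+20)&(z>150)&(z<205)
    brown[:, :]&= (np.arange(z.shape[1])[None,:]<250)
    rep("brown",brown); rep("browntop",brown&(z>188))
    # dial circle
    m=reg&(z>144)&(z<156)&(r>120)&(abs(r-b)<40)
    if n=="top":
        c=P[m][:,:2].astype(np.float32); (cc,rad)=cv2.minEnclosingCircle(c); print("dialcircle",cc,rad)
    m=reg&(z>188)&(z<212)&np.isfinite(z)
    if n=="top": m[:, :255]=0
    else: m[:, :252]=0
    if m.sum()>20:
        print("barrect",cv2.minAreaRect(P[m][:,:2].astype(np.float32)), np.median(P[m],0))
f=pickle.load(open("top.pkl","rb")); save(f,"crop.png",(190,155,330,250),5)
s=arm.observe(); Rm=R.from_rotvec(s["tcp_rot"]).as_matrix(); print(Rm.round(3)); print(s["qpos"])
```

```text
top bar 184 [588.5 -38.  199.4] mid [585.4  40.5 197.3]
top dial 322 [575.6 -17.9 150.3] mid [586.7 -37.9 150.3]
top green 14 [629.3  -5.2 152.7] mid [629.1  -5.  153.2]
top yellow 101 [571.2  52.4 138.2] mid [574.8  60.9 138.2]
top brown 92 [562.6 129.4 195.2] mid [562.5 129.6 195.7]
top browntop 92 [562.6 129.4 195.2] mid [562.5 129.6 195.7]
dialcircle (586.3226318359375, -38.80952072143555) 59.885780334472656
barrect ((584.011962890625, -37.95989227294922), (13.712079048156738, 83.32327270507812), 87.3399887084961) [582.24315125 -38.16772322 199.60540951]
side bar 314 [590.6 -44.6 196.7] mid [591.3 -41.7 194. ]
side red 23 [549.8 -37.2 202.4] mid [547.9 -36.3 194.4]
side dial 301 [575.8 -45.5 151.9] mid [585.9 -45.9 151.9]
side yellow 161 [570.6  68.7 140.1] mid [570.8  70.6 140.1]
side brown 180 [558.7 119.7 183. ] mid [560.9 126.6 175. ]
side browntop 75 [561.4 123.8 196.4] mid [561.9 127.7 193.2]
barrect ((584.335205078125, -39.99658966064453), (16.90667152404785, 85.08070373535156), 86.81509399414062) [579.63279133 -43.56495098 198.5917682 ]
[[ 0.949  0.314 -0.001]
 [ 0.314 -0.949  0.001]
 [-0.    -0.002 -1.   ]]
[ 1.15179165  0.33385975  0.03990569  1.46617647 -0.01338981  1.34334101
 -0.05847549]
```

View pics/crop.png

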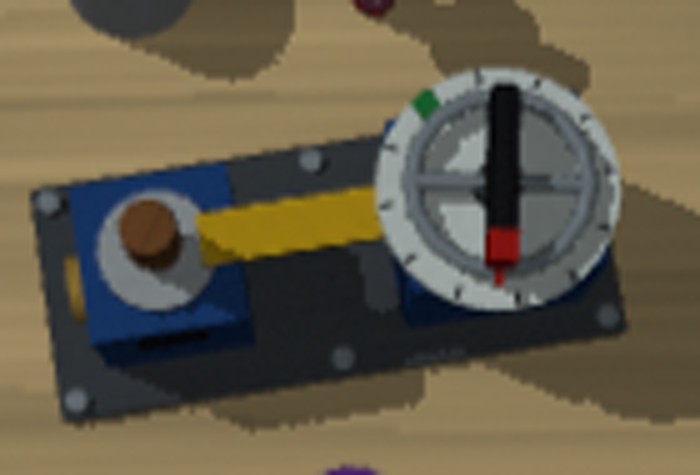

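The crop confirms it. The brown grip (150,228) is on the barrel under the yellow keeper, the red pointer (502,245) faces the robot, and the green mark is at (427,103). The wheel axis is about (585,-38.5), the plunger is at (562,129), and the wheel needs about 139° clockwise.

```bash
python3 -m jog '[[0,[54.3,-42.9,-2.5],-100],[0,[54.3,-42.9,-2.5],-100],[0,[54.3,-42.9,-2.5],-100],[0,[54.3,-42.9,-2.5],-100],[0,[54.3,-42.9,-2.5],-100],[0,[54.3,-42.9,-2.5],-100],[0,[54.3,-42.9,-2.5],-100],[0,[54.3,-42.9,-2.5],-100],[0,[54.3,-42.9,-2.5],-100],[0,[54.3,-42.9,-2.5],-100],[0,[54.3,-42.9,-2.5],-100],[0,[54.3,-42.9,-2.5],-100]]'
cat >> h.py <<'E'
def rel(pos,xang,z=None):
    "shift (cm, tool axes) and turn (deg) from the present pose to pos with tool x at world angle xang"
    s=arm.observe(); M=R.from_rotvec(s["tcp_rot"]).as_matrix(); p=np.array(s["tool_pos"])
    a=np.degrees(np.arctan2(M[1,0],M[0,0])); t=-((xang-a+180)%360-180)
    print("tcp",p.round(1),"xang",a.round(1),"tilt",M[:,2].round(4),"q",np.round(s["qpos"],2),"F",np.round(s["force"],1),"w",round(s["width"],1),"t",s["t"])
    print("shift",(M.T@(np.array(pos)-p)/10).round(2),"turn",round(t,1))
E
python3 -c "
from h import *
rel([585,-38.5,270],177.3)"
```

```text
t: 1.3
tool_pos: [534.7, -114.5, 267.0]
tcp_rot: [-1.603, -2.702, 0.0]
force: [0.2, -1.4, -0.4]
width: 85.3
grip_force: 0.0
tcp [ 534.7 -114.5  267. ] xang 118.6 tilt [-1.e-04 -1.e-04 -1.e+00] q [ 0.61  0.15 -0.53  1.66  0.08  1.35  0.57] F [ 0.2 -1.4 -0.4] w 85.3 t 1.3
shift [ 4.26  8.06 -0.3 ] turn -58.7
```

```bash
python3 -m jog '[[0,[4.3,8.1,-0.3],-58.7],[0,[4.3,8.1,-0.3],-58.7],[0,[4.3,8.1,-0.3],-58.7],[0,[4.3,8.1,-0.3],-58.7],[0,[4.3,8.1,-0.3],-58.7],[0,[4.3,8.1,-0.3],-58.7],[0,[4.3,8.1,-0.3],-58.7],[0,[4.3,8.1,-0.3],-58.7],[0,[4.3,8.1,-0.3],-58.7]]'
python3 - <<'E'
from h import *
f=grab("wrist"); pickle.dump(f,open("w1.pkl","wb")); save(f,"w1.png"); P=cloud(f)
m=(P[...,2]>190)&(P[...,2]<210)&(np.hypot(P[...,0]-585,P[...,1]+38)<60)
print(m.sum(),cv2.minAreaRect(P[m][:,:2].astype(np.float32)),np.median(P[m],0))
rel([585,-38.5,186],177.3)
E
```

```text
t: 2.2
tool_pos: [584.9, -40.1, 269.7]
tcp_rot: [-0.088, -3.14, -0.0]
force: [0.3, -0.4, 0.6]
width: 85.3
grip_force: 0.0
2812 ((584.9464721679688, -41.05112838745117), (14.466876029968262, 84.96316528320312), 86.91526794433594) [579.1855219  -40.59108233 198.69511178]
tcp [584.9 -40.1 269.8] xang 176.8 tilt [-4.e-04  1.e-04 -1.e+00] q [ 0.58  0.26 -0.7   1.56  0.17  1.38  1.38] F [ 0.  -0.4 -0.5] w 85.7 t 2.25
shift [-0.    0.16  8.38] turn -0.5
```

View pics/w1.png

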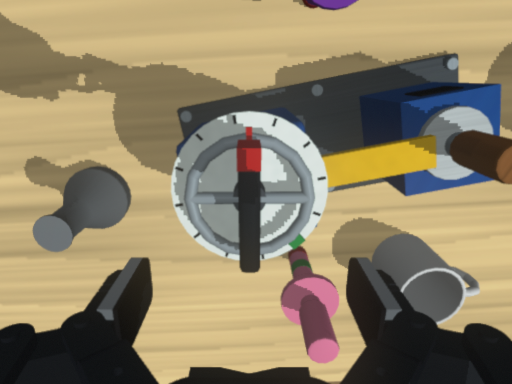

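The wrist view shows the bar centred under the gripper, with its hub at (250,195), the red end at (249,155) and the fingers straddling it. I'll descend and close.

```bash
python3 -m jog '[[0.3,[0,0.1,3],0],[0.3,[0,0.1,5],0],[0.3,[0,0.1,7],0],[0.3,[0,0.1,8.3],0],[0.3,[0,0.1,8.3],0],[0.6,[0,0.1,8.3],0],[1,[0,0.1,8.3],0],[1,[0,0.1,8.3],0],[1,[0,0.1,8.3],0],[1,[0,0.1,8.3],0],[1,[0,0.1,8.3],0],[1,[0,0.1,8.3],0]]'
python3 -c "
from h import *
rel([585,-39.5,186],38)"
```

```text
t: 3.45
tool_pos: [585.6, -39.9, 188.2]
tcp_rot: [0.083, 3.139, -0.002]
force: [-2.3, -4.1, 6.1]
width: 13.0
grip_force: 59.3
tcp [585.6 -39.9 188.2] xang 177.0 tilt [ 0.0016 -0.0014 -1.    ] q [ 0.56  0.32 -0.69  1.67  0.21  1.23  1.34] F [-2.3 -4.1  6.1] w 13.0 t 3.45
shift [0.06 0.04 0.22] turn 139.0
```

```bash
python3 -m jog '[[1,[0,0,0],5],[1,[0,0,0],11],[1,[0,0,0],18],[1,[0,0,0],25],[1,[0,0,0],32],[1,[0,0,0],39],[1,[0,0,0],46],[1,[0,0,0],53],[1,[0,0,0],60],[1,[0,0,0],66],[1,[0,0,0],70],[1,[0,0,0],70]]'
python3 -c "
from h import *
rel([585,-39.5,186],38)"
```

```text
t: 4.65
tool_pos: [585.8, -39.7, 188.2]
tcp_rot: [1.869, 2.522, 0.001]
force: [0.3, -2.7, 6.0]
width: 13.1
grip_force: 59.3
tcp [585.8 -39.7 188.2] xang 106.9 tilt [ 0.0021 -0.0011 -1.    ] q [ 0.42  0.29 -0.51  1.68  0.15  1.22  0.17] F [ 0.3 -2.7  6. ] w 13.1 t 4.65
shift [ 0.04 -0.07  0.22] turn 68.9
```

```bash
python3 -m jog '[[1,[0,0,0],5],[1,[0,0,0],12],[1,[0,0,0],19],[1,[0,0,0],26],[1,[0,0,0],33],[1,[0,0,0],40],[1,[0,0,0],47],[1,[0,0,0],54],[1,[0,0,0],61],[1,[0,0,0],66],[1,[0,0,0],68.5],[1,[0,0,0],68.5]]'
python3 -c "
from h import *
rel([585,-39.5,186],38.4)
f=grab('wrist');pickle.dump(f,open('w2.pkl','wb'));save(f,'w2.png')
"
```

```text
t: 5.85
tool_pos: [586.1, -39.8, 188.2]
tcp_rot: [2.964, 1.036, 0.004]
force: [2.1, -3.4, 6.1]
width: 13.2
grip_force: 59.4
tcp [586.1 -39.8 188.2] xang 38.5 tilt [ 0.0028 -0.001  -1.    ] q [ 0.29  0.27 -0.35  1.68  0.1   1.21 -0.98] F [ 2.1 -3.4  6.1] w 13.2 t 5.85
shift [-0.07 -0.09  0.22] turn 0.1
```

View pics/w2.png

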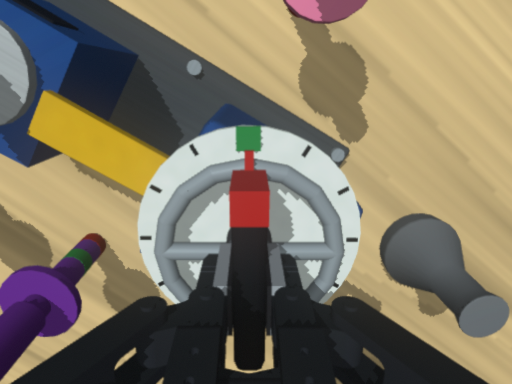

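The red pointer (249,160) is right on the green mark (249,138). I'll release and rise, then look at the plunger.

```bash
python3 -m jog '[[0.6,[0,0,0],0],[0.5,[0,0,0],0],[0.3,[0,0,0],0],[0.3,[0,0,0],0],[0.3,[0,0,0],0],[0.3,[0,0,-2],0],[0.3,[0,0,-4],0],[0.3,[0,0,-8],0],[0.3,[0,0,-10],0],[0.3,[0,0,-10],0]]'
python3 -c "
from h import *
rel([562,129,285],97.8)
f=grab('top');pickle.dump(f,open('t2.pkl','wb'))
"
```

```text
t: 6.9
tool_pos: [586.4, -38.8, 290.6]
tcp_rot: [2.964, 1.036, 0.008]
force: [0.4, -0.5, -0.0]
width: 59.9
grip_force: 0.0
tcp [586.4 -38.8 290.6] xang 38.5 tilt [ 5.5e-03 -3.0e-04 -1.0e+00] q [ 0.29  0.21 -0.36  1.54  0.07  1.4  -0.97] F [ 0.4 -0.5 -0. ] w 59.9 t 6.9
shift [  8.54 -14.65   0.54] turn -59.3
```

```bash
python3 -m jog '[[0.3,[8.5,-14.7,0.5],-59.3],[0.3,[8.5,-14.7,0.5],-59.3],[0.3,[8.5,-14.7,0.5],-59.3],[0.3,[8.5,-14.7,0.5],-59.3],[0.3,[8.5,-14.7,0.5],-59.3],[0.3,[8.5,-14.7,0.5],-59.3],[0.3,[8.5,-14.7,0.5],-59.3],[0.3,[8.5,-14.7,0.5],-59.3],[0.3,[8.5,-14.7,0.5],-59.3],[0.3,[8.5,-14.7,0.5],-59.3]]'
python3 - <<'E'
from h import *
f=grab("wrist"); pickle.dump(f,open("w3.pkl","wb")); save(f,"w3.png"); P=cloud(f)
m=(P[...,2]>191)&(P[...,2]<201)&(np.hypot(P[...,0]-562,P[...,1]-129)<30)
print(m.sum(),cv2.minEnclosingCircle(P[m][:,:2].astype(np.float32)),np.median(P[m],0))
g=grab("top"); P=cloud(g)
m=(P[...,2]>120)&(P[...,2]<135)&(np.hypot(P[...,0]-562,P[...,1]-129)<45)&(g["image"].min(-1)>110)
print(m.sum(),m.sum() and cv2.minEnclosingCircle(P[m][:,:2].astype(np.float32)))
rel([562,129,165],97.8)
E
```

```text
t: 7.95
tool_pos: [559.8, 128.8, 281.5]
tcp_rot: [-2.068, -2.364, 0.001]
force: [-1.0, -0.1, -0.2]
width: 59.7
grip_force: 0.0
1187 ((563.2149658203125, 128.3033447265625), 13.803953170776367) [562.88082174 129.04015938 193.73254186]
0 0
tcp [559.9 128.9 281.8] xang 97.7 tilt [-3.e-04 -0.e+00 -1.e+00] q [ 0.18  0.21 -0.57  1.57  0.11  1.39 -0.26] F [0.5 0.5 1. ] w 59.9 t 8.05
shift [-0.02  0.21 11.68] turn -0.1
```

View pics/w3.png

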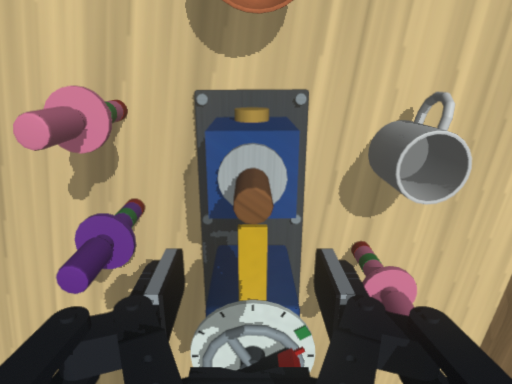

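The keeper (252,230) is now clear of the flange (252,175), and the brown grip (253,200) lies between the open fingers. Before lifting I'll check the wheel angle from the top camera.

Run:
```python
from h import *
f=grab("top"); P=cloud(f); z=P[...,2]
m=(z>190)&(z<208)&(np.hypot(P[...,0]-585,P[...,1]+39.5)<50)
print(m.sum(),m.sum() and cv2.minAreaRect(P[m][:,:2].astype(np.float32)))
save(f,"t3.png",(190,155,330,250),5)
rel([563,128.7,165],97.8)
```

```text
232 ((586.6044311523438, -37.776832580566406), (85.1053466796875, 14.91932201385498), 38.761253356933594)
tcp [560.  128.9 281.9] xang 97.7 tilt [-1.e-04  0.e+00 -1.e+00] q [ 0.18  0.21 -0.57  1.57  0.11  1.39 -0.26] F [0.1 0.2 0.3] w 59.5 t 8.1
shift [-0.06  0.3  11.69] turn -0.1
```

View pics/t3.png

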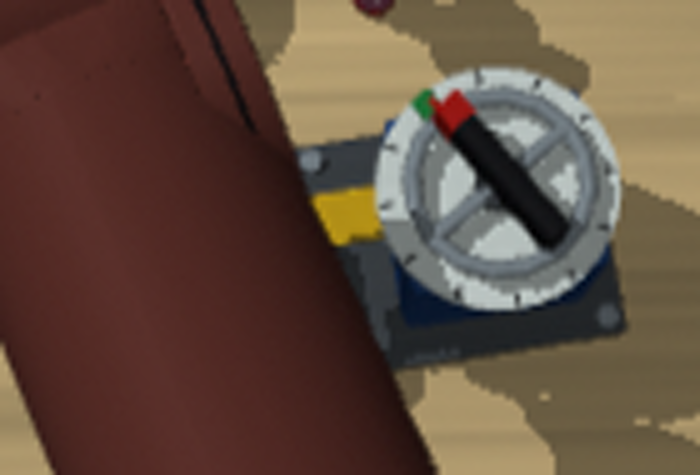

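The bar stands at 38.8°, and the pointer (440,112) meets the green mark (425,103), so the wheel is right. Now I'll descend on the plunger and grip it.

```bash
python3 -m jog '[[0.3,[0,0.3,3],0],[0.3,[0,0.3,6],0],[0.3,[0,0.3,9],0],[0.3,[0,0.3,11],0],[0.3,[0,0.3,11.7],0],[0.3,[0,0.3,11.7],0]]'
python3 -c "
from h import *
rel([563,128.7,165],97.8)"
python3 -m jog '[[0.5,[0,0,0],0],[0.6,[0,0,0],0],[0.7,[0,0,0],0],[1,[0,0,0],0],[1,[0,0,0],0],[1,[0,0,0],0],[1,[0,0,0],0],[1,[0,0,0],0]]'
```

```text
t: 8.7
tool_pos: [562.6, 129.3, 164.4]
tcp_rot: [-2.065, -2.367, 0.002]
force: [-0.3, -0.7, 0.1]
width: 59.9
grip_force: 0.0
tcp [562.6 129.3 164.4] xang 97.8 tilt [-1.4e-03 -1.0e-04 -1.0e+00] q [ 0.17  0.3  -0.56  1.72  0.17  1.17 -0.3 ] F [-0.3 -0.7  0.1] w 59.9 t 8.7
shift [-0.06  0.03 -0.06] turn -0.0
t: 9.5
tool_pos: [563.4, 129.6, 166.3]
tcp_rot: [2.064, 2.367, 0.002]
force: [-2.1, -1.0, 6.1]
width: 27.0
grip_force: 58.4
```

```bash
python3 -m jog '[[1,[0,0,-0.1],0],[1,[0,0,-0.3],0],[1,[0,0,-0.6],0],[1,[0,0,-0.9],0],[1,[0,0,-1.2],0],[1,[0,0,-1.5],0],[1,[0,0,-1.5],0]]'; python3 -c "
from h import *
rel([563.4,129.6,236.3],97.8)"
```

```text
t: 10.2
tool_pos: [563.2, 129.4, 180.5]
tcp_rot: [2.064, 2.367, 0.001]
force: [0.8, 0.9, -4.4]
width: 26.8
grip_force: 59.2
tcp [563.2 129.4 180.5] xang 97.8 tilt [ 7.e-04  1.e-04 -1.e+00] q [ 0.17  0.28 -0.56  1.71  0.16  1.2  -0.29] F [ 0.8  0.9 -4.4] w 26.8 t 10.2
shift [ 0.01  0.02 -5.58] turn 0.0
```

```bash
python3 -m jog '[[1,[0,0,-0.3],0],[1,[0,0,-0.8],0],[1,[0,0,-1.3],0],[1,[0,0,-1.8],0],[1,[0,0,-2.3],0],[1,[0,0,-2.8],0],[1,[0,0,-3.3],0],[1,[0,0,-3.8],0],[1,[0,0,-4.3],0],[1,[0,0,-4.8],0],[1,[0,0,-5.3],0],[1,[0,0,-5.5],0]]'; python3 -m jog '[[1,[0,0,0],0],[1,[0,0,0],0],[1,[0,0,0],0]]'; python3 -c "
from h import *
rel([563.4,129.6,236.3],97.8)
f=grab('side');save(f,'s4.png',(190,120,330,225),5)
P=cloud(f);im=f['image'].astype(int)
z=P[...,2];c=np.hypot(P[...,0]-563,P[...,1]-129)<40
g=c&(im[...,1]>im[...,0]+30)&(im[...,1]>im[...,2]+20)&(z>110)
print('green z',np.percentile(z[g],[2,50,98]) if g.any() else None)
"
```

```text
t: 11.4
tool_pos: [563.2, 129.5, 235.7]
tcp_rot: [2.064, 2.368, 0.001]
force: [0.3, -0.8, -4.9]
width: 26.8
grip_force: 59.2
t: 11.7
tool_pos: [562.9, 129.3, 234.7]
tcp_rot: [-2.065, -2.368, 0.001]
force: [0.4, -0.0, -4.4]
width: 26.7
grip_force: 59.2
tcp [562.9 129.3 234.7] xang 97.8 tilt [-5.e-04 -0.e+00 -1.e+00] q [ 0.18  0.24 -0.57  1.64  0.13  1.3  -0.27] F [ 0.4 -0.  -4.4] w 26.7 t 11.7
shift [ 0.02  0.06 -0.16] turn 0.0
green z [130.45132309 138.31082773 144.54057355]
```

View pics/s4.png

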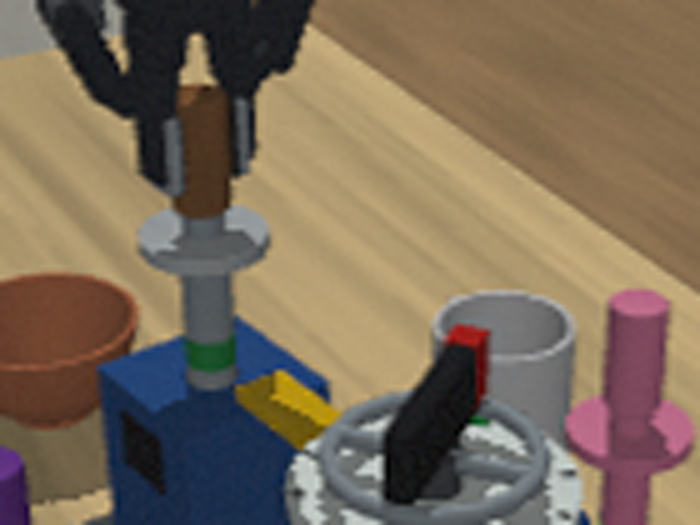

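The green band (210,355) is fully above the barrel, measured at about 130–145 mm with 130–145 mm expected at a 70 mm lift. Some steel shows below it and no red. The plunger is upright and held still, and the pointer is at the mark.

```bash
python3 -c "
from bench import arm
print(arm.job_done())"
```

```text
the job is handed in; nothing more can be done
None
```

I turned the wheel to the green mark, drew the plunger up about 70 mm so the whole green band shows and the red stays hidden, and handed the job in (about 12 s on the clock) with the arm holding the plunger still and upright; no verdict came back.

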